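# Bellows stem onto the inspection rests

### The job

Take the bellows stem out from under the clear dust cover and lay it level in both V-notches of the inspection stand, with its square head under the camera panel, the short neck between head and bellows in the notch beneath the panel and the long tail rod in the other notch, then let go. The cover leaves only the head free to grip and the panel leaves only the tail, so put the stem down on the bench in between and take it again by the tail; never grip or strike the thin bellows with the gripper, do not drop the stem, and leave the valve body, the bonnet and the two white seats where they are.

Things in the scene. Friction and masses are not known exactly. Their poses are not given: they have to be found in the camera images.
- stem: Chrome stem, 165 mm long, 150 g. Origin on its axis at mid-bellows, x along the axis towards the head. Tail rod 12 mm diameter (x -95 to -22 mm), ribbed bellows 24 mm dia (-22 to 22), neck 12 mm dia (22 to 44), square head 24 x 24 mm (44 to 70); balances near x = 10. Starts lying on the bench (axis 12 mm up), tail and bellows under the dust cover, head sticking out.
- stem_head (a point): Centre of the stem's square head, 57 mm from the stem's origin towards the head; grip it across its two upright flats (24 mm).
- stem_tail (a point): Point on the axis of the tail rod, 50 mm from the stem's origin away from the head; the grip for laying it on the stand.
- bellows: The thin-walled ribbed bellows in the middle of the stem (24 mm diameter, 44 mm long), part of the stem; same origin and axes as the stem. Not to be gripped.
- cover: Fixed clear acrylic dust cover with dark steel edging: an upside-down box open only on its +x side. Origin at the centre of its footprint on the bench; 130 mm along x (-65 to 65), 110 mm along y, clear height inside 52 mm, top at 59 mm; walls 3 mm, roof 4 mm.
- stand: Fixed stand, x = where the stem's head must point, origin at bench level. Base x -113 to 153 mm, 80 wide, 12 thick. Two aluminium uprights 6 mm thick, with 90 degree V-notches 30 mm wide, at x -86 and 33; horns 78 mm up. White panel (x 10 to 120, 56 wide) over the x = 33 notch, underside 123 mm up; camera on it to 189 mm; column (x 120 to 148) to 202 mm.
- stand_seat (a point): Where the stem's origin (mid-bellows, on the axis) lies when seated: 75 mm above the bench, over the stand's origin, axes as the stand's. The neck is then centred in the notch at x = 33 mm and the tail rod lies in the notch at x = -86 mm; about 8 mm either way along x still fits.
- valve_body: Bystander: brass valve body, upright, 48 mm diameter, 62 mm tall, a short side port reaching 30 mm from its axis along x; origin at the centre of its underside.
- bonnet: Bystander: blue anodised bonnet, 52 mm diameter flange, 52 mm tall; origin at the centre of its underside.
- seat_a: Bystander: milky white PTFE valve seat, flat ring 44 mm outside, 22 mm inside, 12 mm thick; origin at the centre of its underside.
- seat_b: Bystander: a second PTFE valve seat like the first.
Things that resemble listed ones, but are neither listed nor needed, are in the scene too. Several things look just like the stem: the one meant starts farthest to the robot's left.

How it is judged:
By the outcome, as a careful person would: the job done as asked, in the order asked, and still so for the second after the job is handed in, with the robot touching nothing.
It also fails if it takes over 59 s, if anything falls off the work surface, if the arm or the gripper's body presses on something with over 40 N, if the wrist force passes 120 N, or if a joint passes its speed limit or range.

### The arm

A 6-joint arm with a two-finger parallel gripper is mounted at the origin on the work surface. World frame = base frame: x ahead of the robot, y to its left, z up, the work surface at z = 0. Lengths are in m, angles in rad, forces in N, time in s.
With the tool pointing down it reaches from about 0.2 to 0.875 m from the base axis. Payload 3.4 kg.
Tool frame: the origin (TCP) lies at the very end of the fingers, on their centre line; the grasp point (between the pads) lies 19 mm behind it; z points along the fingers, y is the line along which they close (so a half turn about z gives the same grasp; the last joint's range is limited). The gripper opens to 94 mm and grips with 3 to 60 N. Pads are 16 mm wide; open, the fingers measure 119 mm over their backs; the gripper's body (75 mm by 177 mm) begins 78 mm behind the grasp point.
Start: joints at [1.21, 0.276, 1.505, -0, 1.361, -0.121], TCP at [0.137, 0.559, 0.205] pointing down, gripper open.
Joint ranges: [-2.89, 2.89], [-0.75, 2.08], [0.22, 2.7], [-1.18, 4.32], [0.11, 2.71], [-2.7, 2.7]. Speed limits (rad/s): [2.57, 2.57, 3.14, 3.14, 3.14, 3.14].

### API

Orientations are given as a 3x3 rotation matrix whose columns are the frame's x, y, z axes.
In Python, from cell import r, imaging, sign_off gives the robot as it stands.
- The arm moves only by the shell command python3 -m jog 'ROWS'. ROWS is a JSON object of lists of equal length, an entry for each row: "translation": the shift along the world's x, y, z in units of 25 cm (1.0 is 25 cm), a list of three; "rot": the turn, a rotation vector about the world's x, y, z in units of 90 degrees (1.0 is 90 degrees), a list of three; "fingers": the closure, from 0 (fully open) to 1 (shut). In form: {"translation": [[x, y, z], ...], "rot": [[rx, ry, rz], ...], "fingers": [fingers, ...]}. A call has 1 to 10 rows; each row shifts and turns the commanded pose from where the row before left it; what a row does not reach is not made up. A row lasts 1/8 s, in which the tool goes at most 62.5 mm and 10.7 degrees, less where a joint would pass 70% of its speed; a pose out of reach is approached as far as the arm can. A call with a number of a shift or a turn outside -1 to 1 is refused whole. A call with a gripper value outside its range is refused whole. The fingers move at their own pace and stop on an object; the grip force is fixed at half the most. Time passes only in rows, so rows that do not move let the fingers close. It gives the time, the measured TCP pose, the force, the opening and the grip force at its end, in the units of the state.
- r.get_obs(): the state, without advancing time (a new reading comes with each control period).
- imaging.capture(name): name is "scene" or "top"; returns the picture (400x640x3 uint8, red, green, blue); there is no depth.
- imaging.get_calibration(name): a dict with "vertical_fov" (degrees; the focal length in pixels is half the picture's height over the tangent of half this angle, whatever the lens; pixels are square), "cx", "cy" (the principal point, pixels), "T" (4x4, takes a point from camera to world coordinates). Camera axes: x right, y down, z forward; pixel columns grow to the right and rows downward; lengths in m; the calibration is good to about 2 mm. A picture is of the moment at which its call begins. get_calibration takes no time and is no camera call.
- sign_off(): hands the job in; it is judged then, once.
The state is a dict: "t": time; "joint_positions": joint angles; "dq": joint speeds; "tau": joint torques, N m; "tcp_pos": TCP position; "eef_rot": TCP orientation; "force": force on the tool from outside, world axes, zero at the start; "torque": the same for the moment, N m; "width": finger opening in m; "grasp_force": force on a finger pad.
Only numpy, scipy, OpenCV 4.12 (cv2) and the standard library are available. Lean on these libraries where they do the work, as an engineer would, in place of code of your own. Each camera call takes 0.05 s, during which the arm holds its last target. There are 200 camera calls.

## Working session

There is one attempt and no reset: what is moved stays moved. The work goes in short steps, Python scripts to look and compute and a shell command to move; the robot and the scene stay as the last step left them, time stands still between calls to the robot, and variables do not carry over. Pictures are saved under pics/ and viewed, at most 10 in all, crops included, and the job is handed in when it is done.

```bash
mkdir -p pics
python3 - <<'E'
from cell import r, imaging
import cv2,numpy as np
for n in("scene","top"):
    im=imaging.capture(n); cv2.imwrite(f"pics/{n}0.png",im[:,:,::-1])
    c=imaging.get_calibration(n); print(n,c)
o=r.get_obs(); print(o["t"],o["tcp_pos"],o["eef_rot"],o["width"])
E
```

```text
scene {'vertical_fov': 51.8814275093112, 'cx': 319.2769719856814, 'cy': 197.96777426438834, 'T': array([[-0.40578671,  0.65377331, -0.63868427,  1.24930323],
       [ 0.91393388,  0.2842332 , -0.28971771,  0.35457266],
       [-0.00787443, -0.70127879, -0.71284363,  0.79799578],
       [ 0.        ,  0.        ,  0.        ,  1.        ]])}
top {'vertical_fov': 54.104414050274116, 'cx': 317.72886814951613, 'cy': 194.8111420165204, 'T': array([[ 0.00691603, -0.99542192,  0.09532767,  0.50769899],
       [-0.99991315, -0.00581458,  0.0118273 ,  0.05545081],
       [-0.01121886, -0.09540118, -0.99537568,  0.91948873],
       [ 0.        ,  0.        ,  0.        ,  1.        ]])}
0.1 [0.136414   0.55806932 0.20471516] [[-9.71380599e-01  2.37527774e-01 -5.37519976e-04]
 [ 2.37528327e-01  9.71379433e-01 -1.51341944e-03]
 [ 1.62656697e-04 -1.59778251e-03 -9.99998710e-01]] 0.09391003613800208
```

View pics/top0.png

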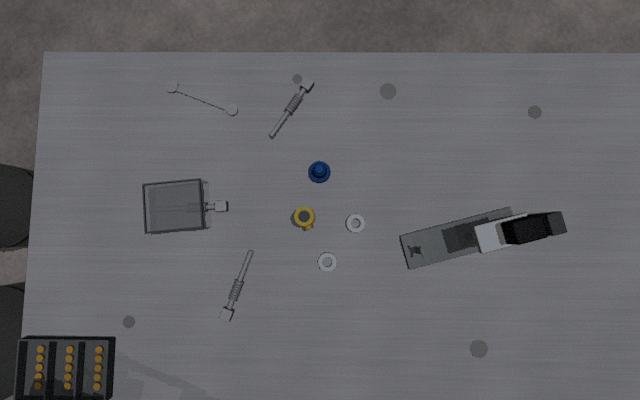

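View pics/scene0.png

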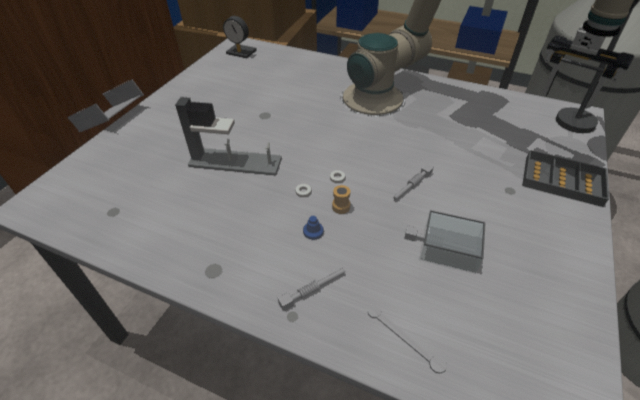

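Top view: the stem's head is at (221,206), sticking out of the cover at (175,206). Decoys are at (290,108) and (237,285), and the stand runs from (404,252) to (565,222). I'll enlarge the details next.

```bash
cat > h.py <<'E'
import numpy as np
from cell import r, imaging
def cam(n):
    c=imaging.get_calibration(n); return c, 200/np.tan(np.radians(c["vertical_fov"]/2))
def ray(n,u,v):
    c,f=cam(n); d=c["T"][:3,:3]@np.array([(u-c["cx"])/f,(v-c["cy"])/f,1.]); return c["T"][:3,3],d
def plane(n,u,v,z):
    o,d=ray(n,u,v); return o+d*(z-o[2])/d[2]
def two(a,b):
    (o1,d1),(o2,d2)=ray("top",*a),ray("scene",*b)
    s=np.linalg.lstsq(np.c_[d1,-d2],o2-o1,rcond=None)[0]
    p,q=o1+s[0]*d1,o2+s[1]*d2; return (p+q)/2,np.linalg.norm(p-q)
def proj(n,p):
    c,f=cam(n); q=c["T"][:3,:3].T@(np.array(p)-c["T"][:3,3]); return np.array([c["cx"]+f*q[0]/q[2],c["cy"]+f*q[1]/q[2]])
E
python3 - <<'E'
import cv2,numpy as np
t=cv2.imread("pics/top0.png"); s=cv2.imread("pics/scene0.png")
f=lambda i,x,y,w,h,k:cv2.convertScaleAbs(cv2.resize(i[y:y+h,x:x+w],None,fx=k,fy=k,interpolation=cv2.INTER_CUBIC),alpha=1.5)
a=np.vstack([f(t,130,165,110,80,4)[:, :400],f(t,390,190,200,90,2)[:, :400]]) if 0 else None
A=f(t,130,170,100,75,4); B=f(t,390,195,190,80,4)
C=np.zeros((600,800,3),np.uint8); C[:300,:400]=A; C[300-20:280+320,:760]=B
C[:280,400:]=f(s,400,190,100,70,4)
cv2.imwrite("pics/crop1.png",C)
cv2.imwrite("pics/crop2.png",f(s,165,85,130,100,6))
E
```

```text
(no output)
```

View pics/crop1.png

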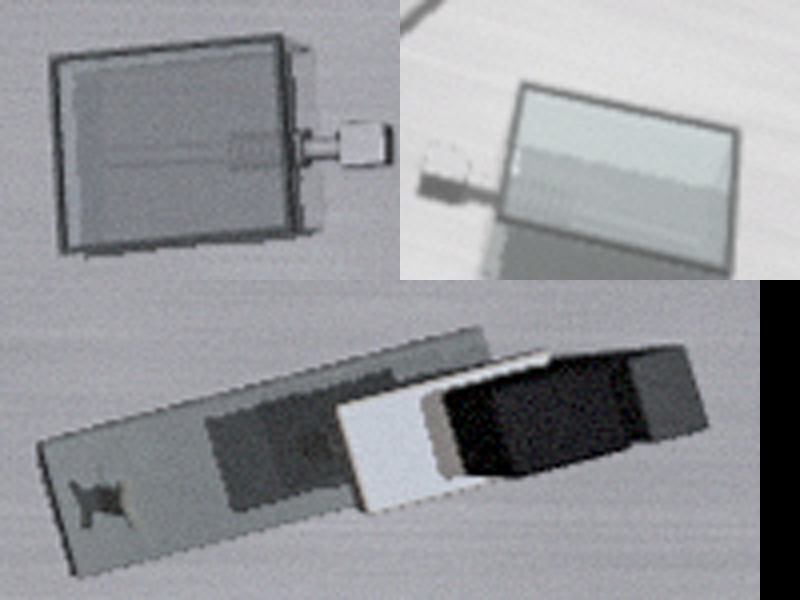

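View pics/crop2.png

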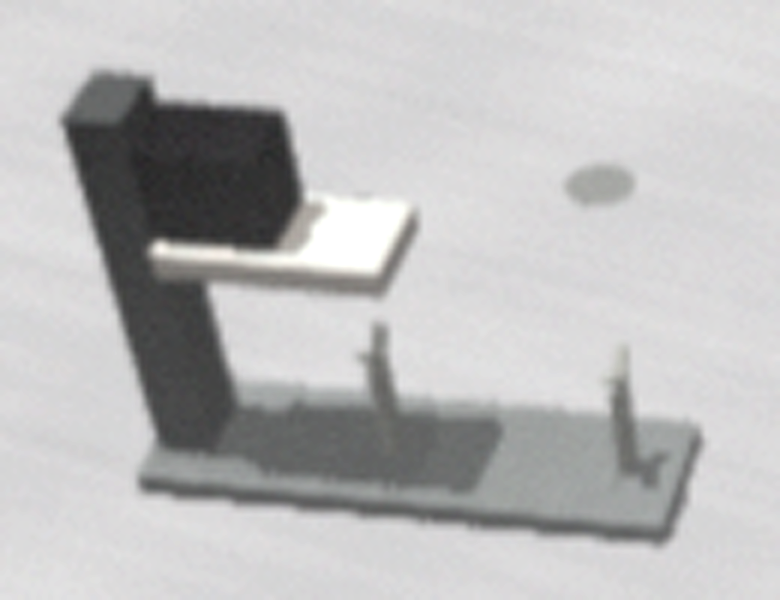

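Crop 1 shows the head's top face at top px ≈(220.3,205.8), with the neck at (210,206). The stand base's near end has corners (401.5,235) and (409.5,268.5). Crop 2 shows the stand with its column at the left, and the two uprights with horn tips at scene px ≈(228,139) and (268.7,142.5).

Run:
```python
from h import *
np.set_printoptions(precision=4,suppress=True)
T=lambda X,Y:(130+X/4,170+Y/4); S=lambda X,Y:(390+X/4,195+(Y-280)/4); C=lambda X,Y:(165+X/6,85+Y/6)
print("head",plane("top",*T(361,143),.024),"L",plane("top",*T(341,144),.024),"R",plane("top",*T(382,142),.024))
print("headscene",plane("scene",400+45/4,190+158/4,.024))
print("neck",plane("top",*T(318,147),.012+.004), "tail end",plane("top",*T(105,152),.012))
for p in[(52,57),(283,36),(298,235),(62,253)]: print("cov",plane("top",*T(*p),.059))
for p in[(523,84),(740,128),(732,270),(499,217)]: print("covS",plane("scene",400+(p[0]-400)/4,190+p[1]/4,.059))
for p in[(44,440),(76,575),(482,328)]: print("base",plane("top",*S(*p),.012))
for p in[(702,430),(668,530),(140,480)]: print("baseS",plane("scene",*C(*p),.012))
for p in[(340,405),(368,512),(550,350)]: print("panel",plane("top",*S(*p),.129))
for p in[(415,205),(378,278)]: print("panelS",plane("scene",*C(*p),.129))
for p in[(622,345),(612,378),(378,322),(363,355)]: print("hornS",plane("scene",*C(*p),.078))
for p in [(82,482),(80,525),(125,480),(128,525)]: print("hornT",plane("top",*S(*p),.078))
print([plane("top",*p,z) for p,z in[((319,171),.052),((304,217),.062),((355,223),.012),((327,262),.012),((245,255),.012),((227,314),.024),((306,85),.024),((270,136),.012)]])
```

```text
head [0.5669 0.2899 0.024 ] L [0.5663 0.3014 0.024 ] R [0.5676 0.2778 0.024 ]
headscene [0.565  0.2906 0.024 ]
neck [0.565  0.3169 0.016 ] tail end [0.5615 0.4425 0.012 ]
cov [0.6114 0.4545 0.059 ]
cov [0.6239 0.326  0.059 ]
cov [0.5138 0.3138 0.059 ]
cov [0.503  0.4436 0.059 ]
covS [0.5196 0.3216 0.059 ]
covS [0.5034 0.4476 0.059 ]
covS [0.6115 0.4589 0.059 ]
covS [0.6263 0.3329 0.059 ]
base [ 0.5029 -0.1259  0.012 ]
base [ 0.4264 -0.1431  0.012 ]
base [ 0.5689 -0.3789  0.012 ]
baseS [ 0.4316 -0.1368  0.012 ]
baseS [ 0.5038 -0.1173  0.012 ]
baseS [ 0.5741 -0.3707  0.012 ]
panel [ 0.522  -0.2507  0.129 ]
panel [ 0.469  -0.2629  0.129 ]
panel [ 0.5502 -0.3564  0.129 ]
panelS [ 0.4606 -0.2641  0.129 ]
panelS [ 0.5163 -0.2486  0.129 ]
hornS [ 0.4597 -0.1593  0.078 ]
hornS [ 0.4834 -0.1515  0.078 ]
hornS [ 0.4904 -0.2753  0.078 ]
hornS [ 0.5149 -0.2679  0.078 ]
hornT [ 0.4812 -0.1326  0.078 ]
hornT [ 0.4585 -0.1312  0.078 ]
hornT [ 0.4824 -0.1554  0.078 ]
hornT [ 0.4587 -0.1566  0.078 ]
[array([0.6443, 0.0633, 0.052 ]), array([0.5409, 0.0954, 0.062 ]), array([ 0.5297, -0.0203,  0.012 ]), array([0.4402, 0.0439, 0.012 ]), array([0.4546, 0.2325, 0.012 ]), array([0.3243, 0.2673, 0.024 ]), array([0.8538, 0.0956, 0.024 ]), array([0.7337, 0.1801, 0.012 ])]
```

```bash
python3 -m jog '{"translation":[[0.19,-0.119,-0.02],[0.19,-0.119,-0.02],[0.19,-0.119,-0.03],[0.19,-0.119,-0.03],[0.19,-0.119,-0.03],[0.19,-0.119,-0.03],[0.19,-0.119,-0.04],[0.19,-0.119,-0.04],[0.19,-0.119,-0.04],[0,0,0]],"rot":[[0,0,-0.091],[0,0,-0.091],[0,0,-0.091],[0,0,-0.091],[0,0,-0.091],[0,0,-0.091],[0,0,-0.091],[0,0,-0.091],[0,0,-0.091],[0,0,0]],"fingers":[0,0,0,0,0,0,0,0,0,0]}'
python3 - <<'E'
from h import *
import cv2
o=r.get_obs(); print(o["t"],o["tcp_pos"],o["eef_rot"].round(3))
t=imaging.capture("top"); s=imaging.capture("scene")
f=lambda i,x,y,w,h,k:cv2.resize(i[y:y+h,x:x+w],None,fx=k,fy=k,interpolation=cv2.INTER_CUBIC)[:,:,::-1]
cv2.imwrite("pics/a.png",np.hstack([f(t,150,140,130,150,3),f(s,370,130,130,150,3)]))
E
```

```text
t: 1.35
tcp_pos: [0.5667, 0.288, 0.1335]
eef_rot: [[-0.04, 0.999, -0.001], [0.999, 0.04, -0.002], [-0.002, -0.001, -1.0]]
force: [-1.1, -0.3, 0.3]
width: 0.0941
grasp_force: 0.0
1.35 [0.56673504 0.28796755 0.13351489] [[-0.04   0.999 -0.001]
 [ 0.999  0.04  -0.002]
 [-0.002 -0.001 -1.   ]]
```

View pics/a.png

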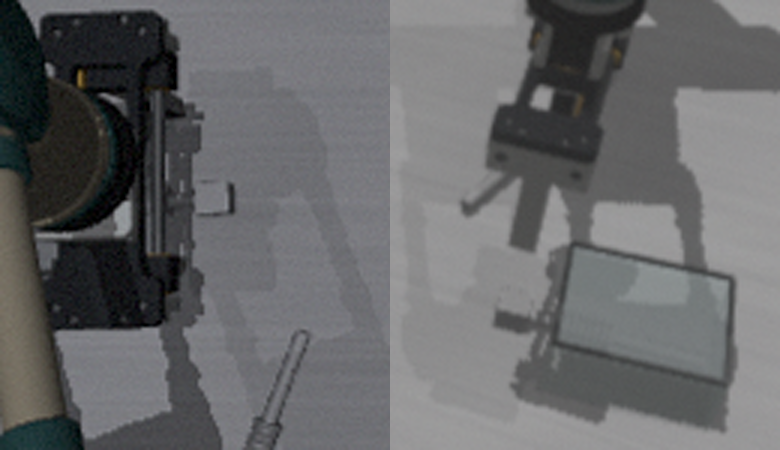

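The gripper is over the head, which is visible at the left of the scene crop at about (520,300). Fingers straddle it. I'll descend and close.

```bash
python3 -m jog '{"translation":[[0,0,-0.12],[0,0,-0.12],[0,0,-0.12],[0,0,-0.1],[0,0,-0.05],[0,0,0],[0,0,0],[0,0,0],[0,0,0],[0,0,0]],"rot":[[0,0,0],[0,0,0],[0,0,0],[0,0,0],[0,0,0],[0,0,0],[0,0,0],[0,0,0],[0,0,0],[0,0,0]],"fingers":[0,0,0,0,0,0,1,1,1,1]}'
```

```text
t: 2.7
tcp_pos: [0.5643, 0.2908, 0.0083]
eef_rot: [[-0.044, 0.999, 0.001], [0.999, 0.044, 0.0], [0.0, 0.001, -1.0]]
force: [0.1, -0.4, -0.4]
width: 0.0577
grasp_force: 0.0
```

```bash
python3 -m jog '{"translation":[[0,0,-0.01],[0,0,0],[0,0,0],[0,0,0],[0,0,0],[0,0,0]],"rot":[[0,0,0],[0,0,0],[0,0,0],[0,0,0],[0,0,0],[0,0,0]],"fingers":[1,1,1,1,1,1]}'
```

```text
t: 3.45
tcp_pos: [0.5641, 0.2908, 0.0054]
eef_rot: [[-0.044, 0.999, 0.0], [0.999, 0.044, -0.0], [-0.0, 0.0, -1.0]]
force: [-0.5, -0.4, -0.1]
width: 0.0239
grasp_force: 29.7
```

```bash
python3 -m jog '{"translation":[[0,0,0.015],[0.002,-0.05,0],[0.004,-0.08,0],[0.004,-0.09,0],[0.004,-0.1,0],[0.004,-0.1,0],[0.004,-0.09,0],[0.002,-0.06,0],[0,0,0],[0,0,0]],"rot":[[0,0,0],[0,0,0],[0,0,0],[0,0,0],[0,0,0],[0,0,0],[0,0,0],[0,0,0],[0,0,0],[0,0,0]],"fingers":[1,1,1,1,1,1,1,1,1,1]}'
```

```text
t: 4.7
tcp_pos: [0.5702, 0.1485, 0.0093]
eef_rot: [[-0.044, 0.999, 0.0], [0.999, 0.044, 0.0], [0.0, 0.0, -1.0]]
force: [-0.7, 1.3, -1.4]
width: 0.024
grasp_force: 29.7
```

Now I'll lower the stem, release it and rise.

```bash
python3 -m jog '{"translation":[[0,0,-0.008],[0,0,-0.008],[0,0,0],[0,0,0],[0,0,0],[0,0,0],[0,0,0.1],[0,0,0.2],[0,0,0.2],[0,0,0]],"rot":[[0,0,0],[0,0,0],[0,0,0],[0,0,0],[0,0,0],[0,0,0],[0,0,0],[0,0,0],[0,0,0],[0,0,0]],"fingers":[1,1,1,0.5,0.5,0.5,0.5,0.5,0.5,0.5]}'
python3 - <<'E'
from h import *
import cv2
t=imaging.capture("top"); s=imaging.capture("scene")
f=lambda i,x,y,w,h,k:cv2.resize(i[y:y+h,x:x+w],None,fx=k,fy=k,interpolation=cv2.INTER_CUBIC)[:,:,::-1]
cv2.imwrite("pics/b.png",np.hstack([f(t,190,160,130,110,3),f(s,320,160,130,110,3)]))
cv2.imwrite("pics/b_s.png",s[:,:,::-1]);cv2.imwrite("pics/b_t.png",t[:,:,::-1])
E
```

```text
t: 5.95
tcp_pos: [0.5733, 0.1488, 0.1348]
eef_rot: [[-0.045, 0.999, 0.01], [0.999, 0.044, 0.001], [0.001, 0.01, -1.0]]
force: [0.9, -0.6, -0.4]
width: 0.047
grasp_force: 0.0
```

View pics/b.png

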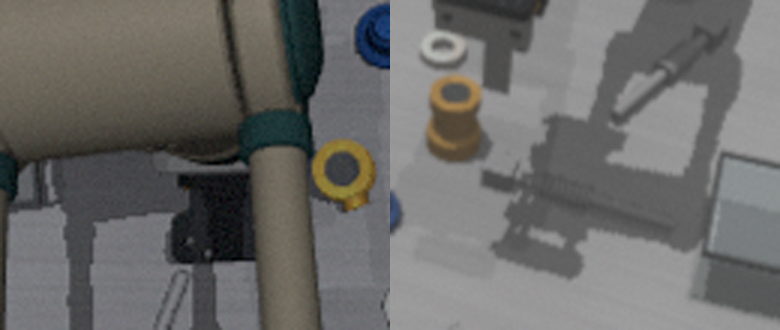

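The stem lies clear on the bench: its tail end is at scene px ≈(414,235.7) and its head at ≈(356,220). The cover's edge is well beyond the tail.

Run:
```python
from h import *
for u,v,z in[(414,235.7,.012),(356,220,.012),(373.3,223.3,.012),(400,231.6,.018)]: print(plane("scene",u,v,z).round(4))
d=np.array([-.044,.999,0]); h=np.array([.570,.149,.012])
for k in(0,107,152): print(k,h+d*k/1e3,proj("scene",h+d*k/1e3).round(1))
```

```text
[0.5711 0.301  0.012 ]
[0.5797 0.1528 0.012 ]
[0.5727 0.1966 0.012 ]
[0.5773 0.2666 0.018 ]
0 [0.57  0.149 0.012] [355.9 217. ]
107 [0.565292 0.255893 0.012   ] [396.9 228.4]
152 [0.563312 0.300848 0.012   ] [414.7 233.4]
```

```bash
python3 -m jog '{"translation":[[-0.01,0.14,0],[-0.01,0.14,0],[-0.01,0.13,0],[0,0,-0.1],[0,0,-0.15],[0,0,-0.13],[0,0,-0.1],[0,0,-0.02],[0,0,0],[0,0,0]],"rot":[[0,0,0],[0,0,0],[0,0,0],[0,0,0],[0,0,0],[0,0,0],[0,0,0],[0,0,0],[0,0,0],[0,0,0]],"fingers":[0.5,0.5,0.5,0.5,0.5,0.5,0.5,0.5,0.5,0.5]}'
```

```text
t: 7.3
tcp_pos: [0.5633, 0.2511, 0.0061]
eef_rot: [[-0.044, 0.999, 0.002], [0.999, 0.044, 0.0], [0.0, 0.002, -1.0]]
force: [0.1, -0.2, -0.3]
width: 0.0468
grasp_force: 0.0
```

```bash
python3 -m jog '{"translation":[[0,0,-0.01],[0,0,0],[0,0,0],[0,0,0],[0,0,0],[0,0,0],[0,0,0]],"rot":[[0,0,0],[0,0,0],[0,0,0],[0,0,0],[0,0,0],[0,0,0],[0,0,0]],"fingers":[1,1,1,1,1,1,1]}'
```

```text
t: 8.18
tcp_pos: [0.5631, 0.251, 0.003]
eef_rot: [[-0.044, 0.999, 0.001], [0.999, 0.044, 0.0], [0.0, 0.001, -1.0]]
force: [1.4, -0.1, 0.9]
width: 0.0109
grasp_force: 29.9
```

```bash
python3 -m jog '{"translation":[[0,0,0.02],[0,0,0.04],[0,0,0.06],[0,0,0.06],[0,0,0.06],[0,0,0.06],[0,0,0.05],[0,0,0.03],[0,0,0],[0,0,0]],"rot":[[0,0,0],[0,0,0],[0,0,0],[0,0,0],[0,0,0],[0,0,0],[0,0,0],[0,0,0],[0,0,0],[0,0,0]],"fingers":[1,1,1,1,1,1,1,1,1,1]}';python3 - <<'E'
from h import *
import cv2
s=imaging.capture("scene");o=r.get_obs();print(o["torque"],o["force"])
f=lambda i,x,y,w,h,k:cv2.convertScaleAbs(cv2.resize(i[y:y+h,x:x+w],None,fx=k,fy=k,interpolation=cv2.INTER_CUBIC)[:,:,::-1],alpha=1.6)
cv2.imwrite("pics/c.png",f(s,320,140,130,100,6)); cv2.imwrite("pics/c_s.png",s[:,:,::-1])
E
```

```text
t: 9.43
tcp_pos: [0.5621, 0.2507, 0.0972]
eef_rot: [[-0.044, 0.999, -0.001], [0.999, 0.044, -0.0], [-0.0, -0.001, -1.0]]
force: [-0.4, -0.7, -1.4]
width: 0.0109
grasp_force: 29.9
[0.05664001 0.0650587  0.02256108] [ 0.07692998  0.42122573 -1.43187442]
```

View pics/c.png

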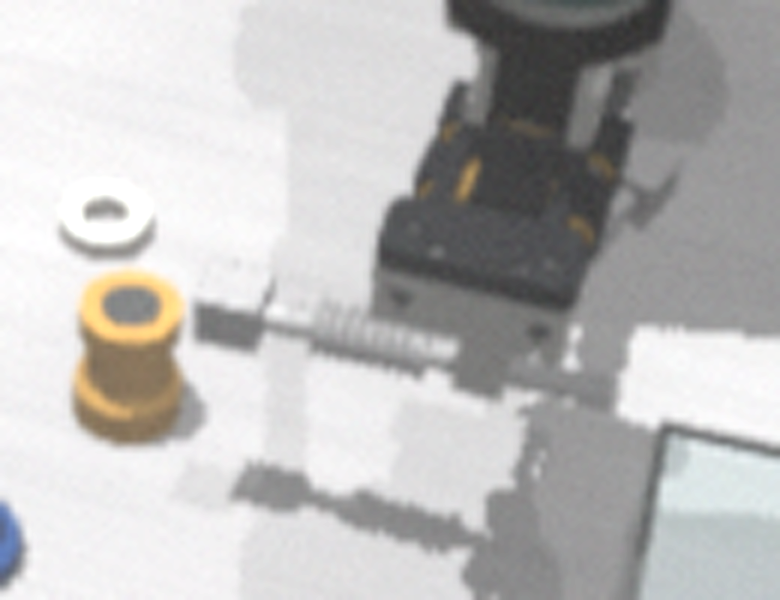

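The stem is held aloft, with its head at crop (232,312) (visible front-face centre ≈(228,326)) and its tail end at (608,390). I'll check its level.

Run:
```python
from h import *
d=np.array([.044,-.999,0]); g=np.array([.562,.2507,.106])
def P(t,a): 
    p=g+d*t*np.cos(a)+np.array([0,0,1])*(t*np.sin(a)); return ((proj("scene",p)-[320,140])*6).round(0)
for deg in(-15,-10,-5,0,5):
    a=np.radians(deg); print(deg,"tail",P(-.049,a),"bell",P(.046,a),"neck",P(.079,a),"head",P(.103,a))
```

```text
-15 tail [607. 373.] bell [368. 356.] neck [289. 351.] head [233. 347.]
-10 tail [608. 381.] bell [367. 349.] neck [287. 338.] head [230. 331.]
-5 tail [608. 389.] bell [366. 342.] neck [286. 326.] head [229. 314.]
0 tail [606. 397.] bell [367. 334.] neck [286. 313.] head [229. 298.]
5 tail [604. 404.] bell [368. 327.] neck [289. 301.] head [231. 282.]
```

```bash
python3 -m jog '{"translation":[[-0.018,-0.06,0.02],[-0.036,-0.12,0.03],[-0.048,-0.16,0.03],[-0.054,-0.18,0],[-0.054,-0.18,0],[-0.054,-0.18,0],[-0.054,-0.18,0],[-0.048,-0.16,0],[-0.036,-0.12,0],[-0.02,-0.064,0]],"rot":[[-0.003,0,0.014],[-0.003,0,0.014],[-0.003,0,0.014],[-0.004,0,0.014],[-0.004,0,0.014],[-0.004,0,0.014],[-0.003,0,0.014],[-0.003,0,0.014],[-0.003,0,0.014],[-0.003,0,0.014]],"fingers":[1,1,1,1,1,1,1,1,1,1]}'; python3 -m jog '{"translation":[[0,0,0],[0,0,0]],"rot":[[0,0,0],[0,0,0]],"fingers":[1,1]}'
python3 - <<'E'
from h import *
import cv2
s=imaging.capture("scene");t=imaging.capture("top")
f=lambda i,x,y,w,h,k:cv2.convertScaleAbs(cv2.resize(i[y:y+h,x:x+w],None,fx=k,fy=k,interpolation=cv2.INTER_CUBIC)[:,:,::-1],alpha=1.5)
cv2.imwrite("pics/d.png",np.vstack([f(s,170,85,160,75,5),f(t,360,190,160,45,5)])); cv2.imwrite("pics/d_t.png",t[:,:,::-1])
E
```

```text
t: 10.72
tcp_pos: [0.456, -0.1015, 0.1173]
eef_rot: [[-0.26, 0.966, 0.005], [0.964, 0.26, -0.051], [-0.051, -0.009, -0.999]]
force: [-1.0, 0.0, -0.6]
width: 0.0112
grasp_force: 29.9
t: 10.98
tcp_pos: [0.457, -0.0996, 0.1175]
eef_rot: [[-0.261, 0.965, 0.005], [0.964, 0.261, -0.051], [-0.05, -0.008, -0.999]]
force: [-0.6, 0.6, -2.1]
width: 0.0109
grasp_force: 29.9
```

View pics/d.png

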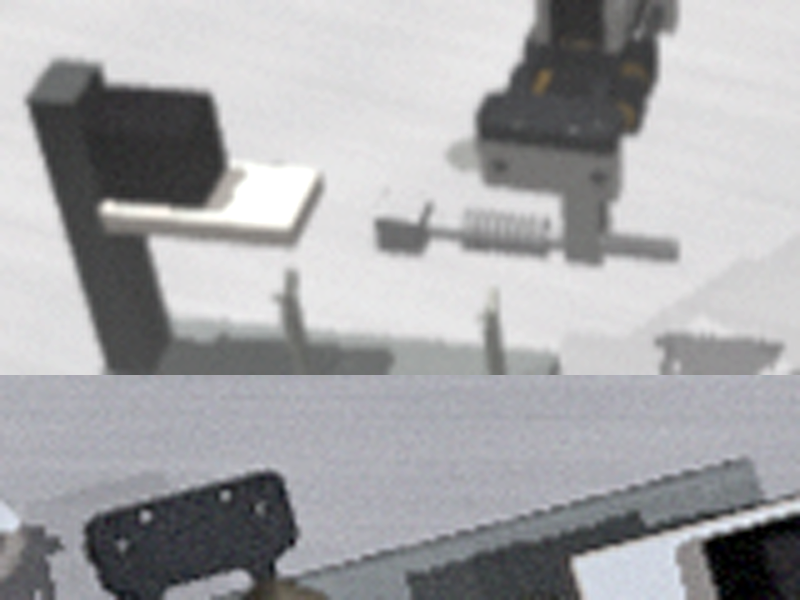

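The stem is held in line with the stand: tail end at crop (678,249), neck (445,234), head ≈(403,223). Next I compare level and alignment with the notches in this same camera.

Run:
```python
from h import *
d=np.array([.261,-.9653,0]); z=np.array([0,0,1.]); g=np.array([.4574,-.0998,.1265])
P=lambda t,a:((proj("scene",g+d*t*np.cos(a)+z*(t*np.sin(a)))-[170,85])*5).round(0)
for deg in(-5,-2.5,0,2.5,5): a=np.radians(deg); print(deg,"tail",P(-.05,a),"bell",P(.045,a),"neck",P(.078,a),"head",P(.102,a))
n=np.array([-d[1],d[0],0])
for nm,X,Y,h in[("tail",678,249,.1265),("tail2",640,246,.1265),("bell",508,234,.1265),("neck",445,234,.1265),("horn-86a",492,289,.078),("horn-86b",485,316,.078),("horn33a",291,270,.078),("horn33b",279,297,.078)]:
    p=plane("scene",170+X/5,85+Y/5,h)-[.494,-.240,0]; print(nm,"along",(p@d).round(4),"lat",(p@n).round(4))
```

```text
-5 tail [673. 242.] bell [503. 240.] neck [445. 239.] head [404. 238.]
-2.5 tail [674. 245.] bell [503. 237.] neck [444. 234.] head [402. 231.]
0 tail [674. 249.] bell [502. 234.] neck [444. 228.] head [401. 225.]
2.5 tail [674. 252.] bell [502. 231.] neck [443. 223.] head [400. 218.]
5 tail [674. 255.] bell [502. 228.] neck [443. 218.] head [400. 211.]
tail along -0.1972 lat 0.0012
tail2 along -0.1764 lat 0.0015
bell along -0.103 lat 0.0011
neck along -0.069 lat 0.006
horn-86a along -0.0864 lat -0.0106
horn-86b along -0.0884 lat 0.0137
horn33a along 0.0321 lat -0.0113
horn33b along 0.0312 lat 0.0138
```

```bash
python3 -m jog '{"translation":[[0,0,-0.05],[0,0,-0.05],[0,0,0],[0.008,-0.03,0],[0.016,-0.06,0],[0.018,-0.068,0],[0.02,-0.075,0],[0.018,-0.068,0],[0.016,-0.058,0],[0.008,-0.028,0]],"rot":[[0,0,0],[0,0,0],[0,0,0],[0,0,0],[0,0,0],[0,0,0],[0,0,0],[0,0,0],[0,0,0],[0,0,0]],"fingers":[1,1,1,1,1,1,1,1,1,1]}'; python3 -m jog '{"translation":[[0,0,0],[0,0,0]],"rot":[[0,0,0],[0,0,0]],"fingers":[1,1]}'
python3 - <<'E'
from h import *
import cv2
s=imaging.capture("scene")
cv2.imwrite("pics/e.png",cv2.convertScaleAbs(cv2.resize(s[85:185,165:295],None,fx=6,fy=6,interpolation=cv2.INTER_CUBIC)[:,:,::-1],alpha=1.5))
E
```

```text
t: 12.32
tcp_pos: [0.4834, -0.1981, 0.0926]
eef_rot: [[-0.26, 0.966, 0.006], [0.964, 0.26, -0.051], [-0.051, -0.008, -0.999]]
force: [-0.0, 0.5, -1.7]
width: 0.0107
grasp_force: 29.9
t: 12.58
tcp_pos: [0.4827, -0.1964, 0.0926]
eef_rot: [[-0.262, 0.965, 0.005], [0.964, 0.261, -0.051], [-0.05, -0.008, -0.999]]
force: [0.1, -0.1, -2.9]
width: 0.0111
grasp_force: 29.9
```

View pics/e.png

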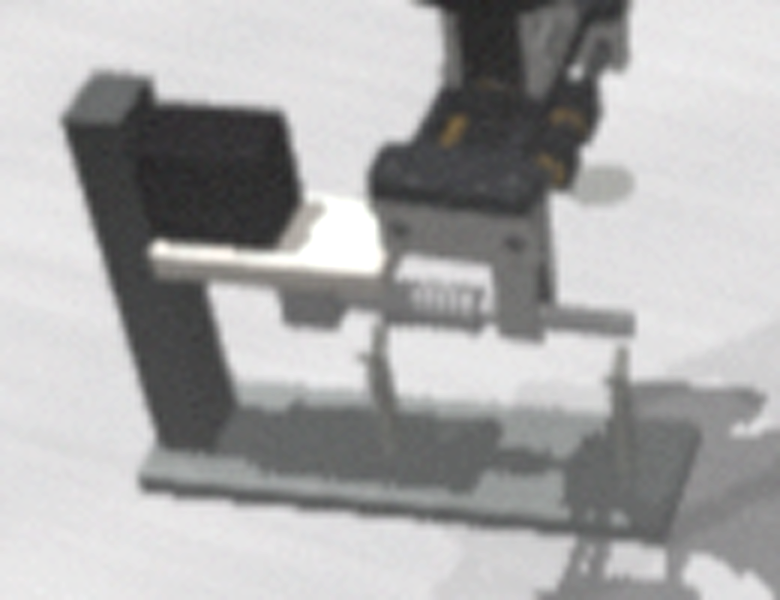

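The stem is in place above both notches: head at (312,305) below the panel, neck over the upright at (372,335), tail over the other upright. I'll lower it while watching the force.

```bash
python3 -m jog '{"translation":[[0,0,-0.03],[0,0,-0.03],[0,0,-0.02],[0,0,-0.01],[0,0,0],[0,0,0]],"rot":[[0,0,0],[0,0,0],[0,0,0],[0,0,0],[0,0,0],[0,0,0]],"fingers":[1,1,1,1,1,1]}';  python3 -m jog '{"translation":[[0,0,-0.008],[0,0,0],[0,0,0]],"rot":[[0,0,0],[0,0,0],[0,0,0]],"fingers":[1,1,1]}'
```

```text
t: 13.38
tcp_pos: [0.4833, -0.197, 0.0704]
eef_rot: [[-0.261, 0.965, 0.006], [0.964, 0.261, -0.052], [-0.051, -0.008, -0.999]]
force: [0.3, -0.1, -1.3]
width: 0.011
grasp_force: 29.9
t: 13.75
tcp_pos: [0.4831, -0.1969, 0.0683]
eef_rot: [[-0.261, 0.965, 0.006], [0.964, 0.261, -0.051], [-0.051, -0.008, -0.999]]
force: [-0.2, -0.0, -2.0]
width: 0.0112
grasp_force: 29.9
```

```bash
python3 -m jog '{"translation":[[0,0,-0.006],[0,0,0],[0,0,0]],"rot":[[0,0,0],[0,0,0],[0,0,0]],"fingers":[1,1,1]}';  python3 -m jog '{"translation":[[0,0,-0.006],[0,0,0],[0,0,0]],"rot":[[0,0,0],[0,0,0],[0,0,0]],"fingers":[1,1,1]}'
```

```text
t: 14.12
tcp_pos: [0.4829, -0.1971, 0.0671]
eef_rot: [[-0.261, 0.965, 0.006], [0.964, 0.261, -0.052], [-0.052, -0.008, -0.999]]
force: [-3.3, -0.2, 4.2]
width: 0.0111
grasp_force: 29.9
t: 14.5
tcp_pos: [0.4828, -0.1972, 0.0667]
eef_rot: [[-0.261, 0.965, 0.006], [0.964, 0.261, -0.052], [-0.052, -0.008, -0.999]]
force: [-5.5, 0.4, 12.9]
width: 0.0112
grasp_force: 29.9
```

```bash
python3 -m jog '{"translation":[[-0.004,-0.001,0],[0,0,0],[0,0,0]],"rot":[[0,0,0],[0,0,0],[0,0,0]],"fingers":[1,1,1]}';  python3 -m jog '{"translation":[[0,0,0.003],[0,0,0],[0,0,0],[0,0,0],[0,0,0]],"rot":[[0,0,0],[0,0,0],[0,0,0],[0,0,0],[0,0,0]],"fingers":[1,0.7,0.7,0.7,0.7]}'
```

```text
t: 14.88
tcp_pos: [0.4823, -0.1974, 0.0663]
eef_rot: [[-0.261, 0.965, 0.007], [0.964, 0.261, -0.052], [-0.052, -0.007, -0.999]]
force: [-3.1, 0.7, 9.2]
width: 0.011
grasp_force: 29.9
t: 15.5
tcp_pos: [0.4822, -0.1971, 0.0658]
eef_rot: [[-0.261, 0.965, 0.006], [0.964, 0.261, -0.051], [-0.051, -0.008, -0.999]]
force: [0.4, 0.0, -0.8]
width: 0.0281
grasp_force: 0.0
```

Released. Now I'll rise straight up, clear of the panel, and look.

```bash
python3 -m jog '{"translation":[[0,0,0.05],[0,0,0.1],[0,0,0.15],[0,0,0.2],[-0.05,0.2,0.1],[-0.05,0.2,0.1],[-0.05,0.2,0],[0,0.2,0],[0,0,0],[0,0,0]],"rot":[[0,0,0],[0,0,0],[0,0,0],[0,0,0],[0,0,0],[0,0,0],[0,0,0],[0,0,0],[0,0,0],[0,0,0]],"fingers":[0.7,0.7,0.7,0.7,0.7,0.7,0.7,0.7,0.7,0.7]}'
python3 - <<'E'
from h import *
import cv2
s=imaging.capture("scene");t=imaging.capture("top")
f=lambda i,x,y,w,h,k:cv2.convertScaleAbs(cv2.resize(i[y:y+h,x:x+w],None,fx=k,fy=k,interpolation=cv2.INTER_CUBIC)[:,:,::-1],alpha=1.5)
C=np.zeros((600,800,3),np.uint8); C[:400,:520]=f(s,165,85,130,100,4); C[:400,520:800]=f(s,290,160,70,100,4); C[400:]=f(t,380,200,160,40,5)
cv2.imwrite("pics/f.png",C)
E
```

```text
t: 16.75
tcp_pos: [0.4448, 0.0025, 0.2416]
eef_rot: [[-0.262, 0.965, 0.007], [0.964, 0.262, -0.052], [-0.052, -0.007, -0.999]]
force: [0.3, -0.6, 0.0]
width: 0.0281
grasp_force: 0.0
```

View pics/f.png

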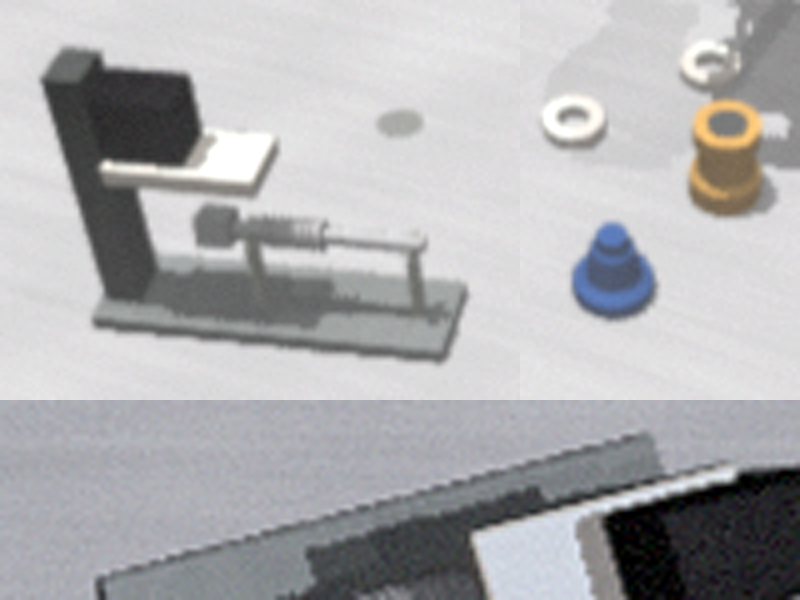

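The stem is seated: head at (215,226) under the panel, neck in the notch at (252,240), and the tail lies in the other notch at (412,243). The bystanders haven't moved.

```bash
python3 -c "
from cell import sign_off; print(sign_off())"
```

```text
the job is handed in; nothing more can be done
None
```

The stem lies level in both V-notches with its head under the camera panel; I regripped it by the tail on the bench, released it and handed in at about 17 s, and the last picture shows the valve body, bonnet and seats unmoved.

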